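# Swap paint jars on the spring scale

### The arm

A 6-joint arm with a two-finger parallel gripper is mounted at the origin on the work surface. World frame = base frame: x ahead of the robot, y to its left, z up, the work surface at z = 0. Lengths are in m, angles in degrees, forces in N, time in s.
With the tool pointing down it reaches from about 0.35 to 0.875 m from the base axis. Payload 4.2 kg.
Tool frame: the origin (TCP) lies at the very end of the fingers, on their centre line; the grasp point (between the pads) lies 19 mm behind it; z points along the fingers, y is the direction in which the jaws open and shut (so a half turn about z gives the same grasp; the last joint's range is limited). The gripper opens to 85 mm and grips with 20 to 120 N. Pads are 22 mm wide; open, the fingers measure 114 mm over their backs; the gripper's body (76 mm by 85 mm) begins 54 mm behind the grasp point. The pads swing forward as they close: fully open they stand 13 mm farther back than shut.
Start: joints at [92.109, 22.042, 0.453, 0, -68.411, -14.817], TCP at [0.137, 0.61, 0.231] pointing down, gripper open.
Joint ranges: [-179.83, 179.83], [-69.29, 118.12], [-61.27, 80.66], [-181.25, 117.63], [-171.15, -9.14], [-177.46, 177.46]. Speed limits (degrees/s): [159.86, 159.86, 180, 180, 180, 180].

### API

Orientations are given as a 3x3 rotation matrix whose columns are the frame's x, y, z axes.
In Python, from workcell import read_state, capture, finish_job, masks_of gives the robot as it stands. The module is installed in compiled form; this text tells all that it offers.
- The arm moves only by the tool move_arm, never from a script. Its argument "moves" is a list of rows, each an object of numbers: "x", "y", "z": the shift along the tool's x, y, z in m; "rx", "ry", "rz": the turn, a rotation vector about the tool's x, y, z in rad; "grip": the opening in per cent of the stroke, from 0 (shut) to 100 (fully open). In form: [{"x": .., "y": .., "z": .., "rx": .., "ry": .., "rz": .., "grip": ..}, ...]. A call has 1 to 12 rows; each row shifts and turns the commanded pose from where the row before left it, along the tool's axes as they then stand; what a row does not reach is not made up. A row lasts 1/10 s, in which the tool goes at most 50 mm and 8.59 degrees, less where a joint would pass 70% of its speed; a pose out of reach is approached as far as the arm can. A call with a gripper value outside its range is refused whole. The fingers move at their own pace and stop on an object; "grip_force" is the grip in N (left out, the last holds). Time passes only in rows, so rows that do not move let the fingers close. It gives the time, the measured TCP pose, the force and the opening at its end, in the units of the state.
- read_state(): the state, without advancing time (a new reading comes with each control period).
- capture(name): name is "scene" or "top" or "wrist"; returns a dict with "img" (384x512x3 uint8, red, green, blue), "fx", "fy", "cx", "cy" (pixels), "T" (4x4, takes a point from camera to world coordinates); the wrist camera has in their place "tool_from_camera" (4x4, takes a point from camera to tool coordinates, whose origin is the TCP and whose axes are the flange's). Camera axes: x right, y up, looking along -z (the intrinsics and any distortion apply to the point x, -y, -z); pixel columns grow to the right and rows downward; lengths in m; the calibration is good to about 2 mm. The wrist camera is an equidistant fisheye: a pixel r from the principal point sees the ray r / f radians off the axis. A picture is of the moment at which its call begins: read the wrist's pose just before it. There is no depth.
- finish_job(): hands the job in, once; it reports no verdict.
Trained networks look in a picture, given as the dict that the camera call returned (one of the last four; its "shot" number tells which), for a name from the list of things; names that differ only in an ending like _2 or _b are one class to them, and where a whole thing is asked for, a point or a joint stands for the part that bears it (a point fixed in the world has none). Each returns a list of dicts, best first, with "conf" (0 to 1); they miss things now and then, are a little off and sometimes report something else, mostly with a low value. They report only what shows in the picture. A call takes as long as a camera call. They do not tell look-alikes from the thing itself.
- masks_of(name, picture): "pixels" (384x512 bool, what is visible of it) and "xy" ([column, row] in pixels, amid what is visible of it).
The state is a dict: "clock": time; "q": joint angles; "qvel": joint speeds; "effort": joint torques, N m; "tool_pos": TCP position; "orientation": TCP orientation; "wrist_force": force on the tool from outside, world axes, zero at the start; "moment": the same for the moment, N m; "width": opening from 0.0 (shut) to 1.0 (fully open).
Only numpy, scipy, OpenCV 4.12 (cv2) and the standard library are available. Lean on these libraries where they do the work, as an engineer would, in place of code of your own. Each camera call takes 0.05 s, during which the arm holds its last target. There are 200 camera calls.

### The job

A paint jar that has been weighed stands on the spring scale: first move it to the shallow plywood tray, then stand the other jar, which looks the same, centred on the scale's pan. Keep the jars upright and treat the scale gently: move slowly while a jar rests on the pan, and let go of the new jar only once the pan has sunk far enough to carry its whole weight, so that the pan never jumps or bounces. Do not shift the brush pot, the rinsing glass or the loose lid.

Things in the scene. Friction and masses are not known exactly. Their poses are not given: they have to be found in the camera images.
- jar_weighed: The jar that stands on the scale's pan at the start: a closed paint jar with a violet band and a white ribbed cap, a plain cylinder 56 mm in diameter (cap 53 mm) and 80 mm tall, the cap being the top 18 mm; origin at the centre of its underside, z up its axis. It weighs about 260 g.
- jar_next: The jar that stands on the table at the start, to the left or right of the scale: a closed paint jar with a violet band and a white ribbed cap, a plain cylinder 56 mm in diameter (cap 53 mm) and 80 mm tall, the cap being the top 18 mm; origin at the centre of its underside, z up its axis. It weighs between about 100 and 440 g depending on how full it is, which cannot be seen.
- tray: Fixed square plywood tray, 130 x 130 mm outside, 14 mm high, walls 5 mm thick, inner floor 5 mm above the table; origin at the centre of its underside, x and y along its sides. Stands on the table on the other side of the scale from the loose jar.
- scale: Fixed grey spring scale: a housing 150 x 150 mm whose top is 83 mm above the table, with ticked windows in its front and back; above it, on a stem, the round steel pan. Origin at the centre of the housing's underside on the table, z up, yaw free.
- pan_centre (a point): Centre of the upper face of the scale's pan, a flat steel disc 150 mm in diameter and 4 mm thick with a thin dark circle of 71 mm diameter drawn round its centre. 145 mm above the table when empty; moves down with the pan.
- pan_plate (a joint): How far the pan has sunk below its empty height, in m, 0 to 0.055. It is carried by a soft spring of 90 N/m (about 11 mm of travel for each 100 g) with little damping: it stays level and sinks 11 to 48 mm under a jar, and it jumps if a jar is let go before, or pressed beyond, the depth where the spring just balances its weight.
- brush_pot: Bystander: light blue cup with paint brushes standing in it, 80 mm across its rim, 110 mm high, brushes up to 215 mm; origin at the centre of its underside.
- rinse_glass: Bystander: empty drinking glass, 76 mm across its rim, 100 mm high; origin at the centre of its underside.
- loose_lid: Bystander: a loose white jar cap lying on the table, 53 mm in diameter, 16 mm high; origin at the centre of its underside.
There are look-alikes about, which are no part of the job. What is shaped like the jar_next but red is not meant.

How it is judged (in metres and radians):
On the way, in this order (a step that is already met when the one before it is completed fails the run):
1. the weighed jar stands upright in the tray, let go, and the pan is empty (x of jar_weighed in the frame of tray between -0.035 and 0.035 m and y of jar_weighed in the frame of tray between -0.035 and 0.035 m and z of jar_weighed in the frame of tray between 0.001 and 0.01 m and angle between jar_weighed's own z axis and vertical below 0.06 rad and contact force between the fingers and jar_weighed below 0.05 N and linear speed of jar_weighed below 0.02 m/s and value of joint pan_plate below 0.004 m), for 0.2 s.
2. the other jar stands on the pan, centred and let go (horizontal distance between jar_next and pan_centre below 0.01 m and z of jar_next in the frame of pan_centre between -0.003 and 0.004 m and angle between jar_next's own z axis and vertical below 0.06 rad and contact force between the fingers and jar_next below 0.05 N and linear speed of jar_next below 0.02 m/s), for 0.2 s.
At the end, for the whole second after the job is handed in: The weighed jar stands upright on the tray's floor, its axis within 35 mm of the tray's centre along both sides; the other jar stands upright on the pan, its axis within 10 mm of the pan's centre; both are let go and at rest, and the pan is still (under 0.015 m/s) (all of step 2 and x of jar_weighed in the frame of tray between -0.035 and 0.035 m and y of jar_weighed in the frame of tray between -0.035 and 0.035 m and z of jar_weighed in the frame of tray between 0.001 and 0.01 m and angle between jar_weighed's own z axis and vertical below 0.06 rad and contact force between the fingers and jar_weighed below 0.05 N and linear speed of jar_weighed below 0.02 m/s and velocity of joint pan_plate between -0.015 and 0.015 m/s); the robot touches nothing.
It fails at once if the pan jumps or bounces (moves up or down faster than 0.07 m/s) (velocity of joint pan_plate above 0.07 m/s or velocity of joint pan_plate below -0.07 m/s).
It fails at once if a jar is tipped by more than 30 degrees (angle between any of jar_weighed, jar_next's own z axis and vertical above 0.52 rad).
It fails at once if the brush pot, the glass or the loose lid is shifted by more than 20 mm (distance of any of brush_pot, rinse_glass, loose_lid from where it was at the start of the episode above 0.02 m).
It also fails if it takes over 69 s, if anything falls off the work surface, if the arm or the gripper's body presses on something with over 40 N, if the wrist force passes 120 N, or if a joint passes its speed limit or range.

## Working session

There is one attempt and no reset: what is moved stays moved. The work goes in short steps, Python scripts to look and compute and a tool call to move; the robot and the scene stay as the last step left them, time stands still between calls to the robot, and variables do not carry over. Pictures are saved under pics/ and viewed, about 8 in all and at most 12, crops included, and the job is handed in when it is done.

Besides the shell and the picture viewer there is one more tool, called by a JSON object that holds its "method" and its "body", one argument or row to a line. move_arm: Moves the arm, as the interface text tells. Its arguments: {"type":"object","properties":{"moves":{"type":"array"},"grip_force":{"type":"number"}},"required":["moves"]}

```bash
mkdir -p pics; cat > h.py <<'E'
import numpy as np,cv2
from workcell import *
def ray(c,px):
    d=np.array([(px[0]-c['cx'])/c['fx'],-(px[1]-c['cy'])/c['fy'],-1.0]); T=c['T']
    return T[:3,3],T[:3,:3]@d
def at_z(c,px,z):
    o,d=ray(c,px); return o+d*(z-o[2])/d[2]
def proj(c,p):
    q=np.linalg.inv(c['T'])@np.append(p,1); return c['cx']+c['fx']*q[0]/-q[2], c['cy']-c['fy']*q[1]/-q[2]
E
python3 - <<'E'
from h import *
s=read_state();print(s['clock'],s['tool_pos'],s['orientation'],s['wrist_force'],s['width'])
ims=[]
for n in ['scene','top']:
    c=capture(n);print(n,c.keys(),c['fx'],c['cx'],c['cy'],np.round(c['T'],3).tolist());ims.append(c['img'])
    for k in ['jar_weighed','jar_next','tray','scale','pan_centre','brush_pot','rinse_glass','loose_lid']:
        for m in masks_of(k,c):
            p=m['pixels'];r=np.where(p);print(k,round(m['conf'],2),np.round(m['xy']),p.sum(),(r[1].min(),r[0].min(),r[1].max(),r[0].max()))
    cv2.imwrite(f'pics/{n}0.png',cv2.resize(c['img'][:,:,::-1],(800,600)))
E
```

```text
0.0 [0.13732354 0.60910203 0.23020096] [[ 9.75468235e-01 -2.20139856e-01 -4.08477625e-04]
 [-2.20140217e-01 -9.75465743e-01 -2.20646238e-03]
 [ 8.72743795e-05  2.24225632e-03 -9.99997482e-01]] [-0.59462463 -0.62739048 -0.68395101] 1.0010744495773685
scene dict_keys(['img', 'fx', 'fy', 'cx', 'cy', 'T', 'shot']) 364.5064577737349 260.73541269964426 199.97445548111276 [[0.339, -0.755, 0.561, 1.172], [0.941, 0.277, -0.195, -0.21], [-0.008, 0.594, 0.804, 0.938], [0.0, 0.0, 0.0, 1.0]]
jar_weighed 0.74 [259. 192.] 587 (np.int64(249), np.int64(178), np.int64(269), np.int64(210))
jar_next 0.78 [159. 188.] 448 (np.int64(146), np.int64(175), np.int64(168), np.int64(201))
jar_next 0.72 [128. 198.] 487 (np.int64(118), np.int64(184), np.int64(142), np.int64(212))
jar_next 0.68 [258. 209.] 1325 (np.int64(232), np.int64(182), np.int64(285), np.int64(223))
tray 0.87 [334. 176.] 1337 (np.int64(305), np.int64(156), np.int64(359), np.int64(198))
scale 0.85 [260. 218.] 2538 (np.int64(228), np.int64(182), np.int64(290), np.int64(247))
scale 0.63 [152. 219.] 499 (np.int64(139), np.int64(204), np.int64(163)
[... 925 characters left out ...]
 (np.int64(328), np.int64(252), np.int64(347), np.int64(269))
jar_next 0.6 [368. 257.] 356 (np.int64(354), np.int64(249), np.int64(376), np.int64(267))
tray 0.92 [169. 224.] 1535 (np.int64(148), np.int64(200), np.int64(191), np.int64(243))
scale 0.74 [254. 198.] 2019 (np.int64(232), np.int64(170), np.int64(280), np.int64(220))
pan_centre 0.91 [254. 198.] 1491 (np.int64(232), np.int64(170), np.int64(280), np.int64(217))
rinse_glass 0.91 [325. 171.] 512 (np.int64(313), np.int64(157), np.int64(338), np.int64(182))
loose_lid 0.72 [269. 154.] 196 (np.int64(263), np.int64(148), np.int64(278), np.int64(163))
loose_lid 0.6 [258. 198.] 1950 (np.int64(232), np.int64(170), np.int64(281), np.int64(220))
```

View pics/scene0.png

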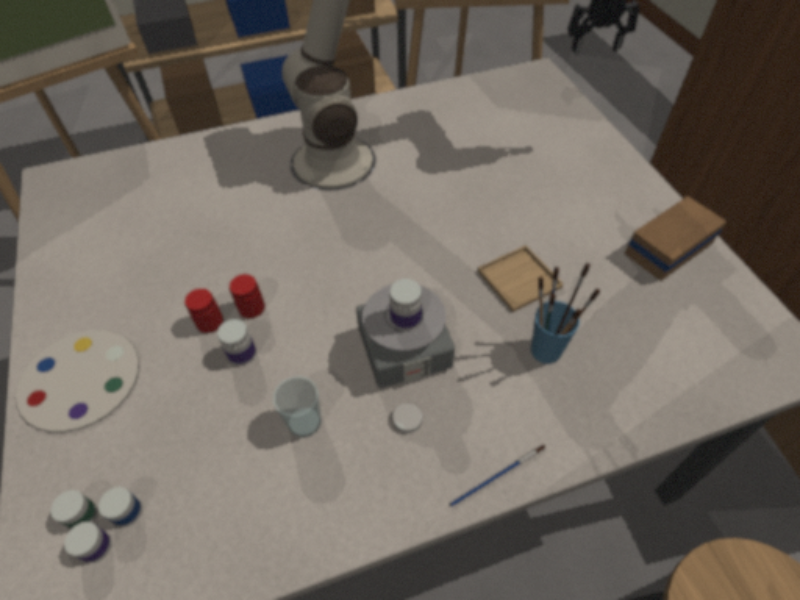

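View pics/top0.png

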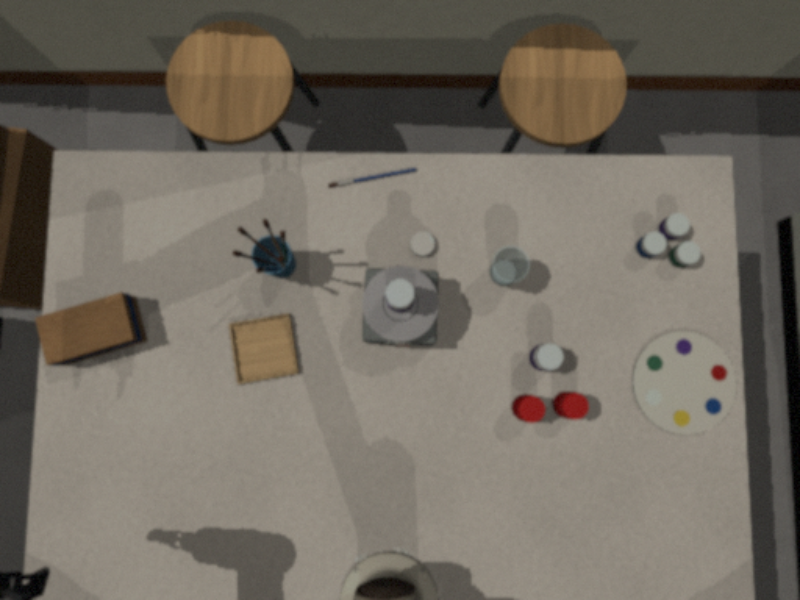

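Candidates for jar_next, in 800x600 top pixels:
- White cap with violet band at (548,356), scene (236,342). This one fits the description.
- Red ones at (530,408) and (572,405). Excluded by the text.
- Three little capped pots at (653,243), (677,226) and (686,254), far to the side.
- jar_weighed at (400,293), on the pan.

Next I'll measure these and take a close crop.

```bash
python3 - <<'E'
from h import *
cs=capture('scene');ct=capture('top')
def white(c,box,thr=None):
    x0,y0,x1,y1=box; g=c['img'][y0:y1,x0:x1].astype(int)
    hsv=cv2.cvtColor(c['img'][y0:y1,x0:x1],cv2.COLOR_RGB2HSV)
    return hsv
# crops
a=cv2.resize(cs['img'][170:300,110:300],(800,547),interpolation=cv2.INTER_CUBIC)
b=cv2.resize(ct['img'][130:285,140:390],(800,496),interpolation=cv2.INTER_CUBIC)
cv2.imwrite('pics/crop1.png',a[:,:,::-1]);cv2.imwrite('pics/crop2.png',b[:,:,::-1])
k=0.64
for n,px,z in [('next',(548,356),.08),('red1',(530,408),.08),('red2',(572,405),.08),('far1',(653,243),.08),('far2',(677,226),.08),('far3',(686,254),.08),('wei',(400,293),.2),('pan',(400,304),.117),('tray',(265,349),.014),('pot',(273,257),.11),('glass',(510,265),.1),('lid',(422,243),.016)]:
    print(n,at_z(ct,np.array(px)*k,z).round(3))
for n,px,z in [('next',(235,332),.08),('wei',(406,291),.197),('tray',(519,277),.014),('far violet',(85,540),.08),('lid',(406,416),.016)]:
    print('S',n,at_z(cs,np.array(px)*k,z).round(3))
E
```

```text
next [ 0.5   -0.316  0.08 ]
red1 [ 0.397 -0.278  0.08 ]
red2 [ 0.404 -0.362  0.08 ]
far1 [ 0.732 -0.534  0.08 ]
far2 [ 0.768 -0.584  0.08 ]
far3 [ 0.71 -0.6   0.08]
wei [ 0.608 -0.02   0.2  ]
pan [ 0.598 -0.02   0.117]
tray [0.513 0.265 0.014]
pot [0.691 0.233 0.11 ]
glass [ 0.68  -0.238  0.1  ]
lid [ 0.742 -0.065  0.016]
S next [ 0.506 -0.313  0.08 ]
S wei [ 0.612 -0.017  0.197]
S tray [0.521 0.267 0.014]
S far violet [ 0.798 -0.58   0.08 ]
S lid [ 0.742 -0.065  0.016]
```

View pics/crop1.png

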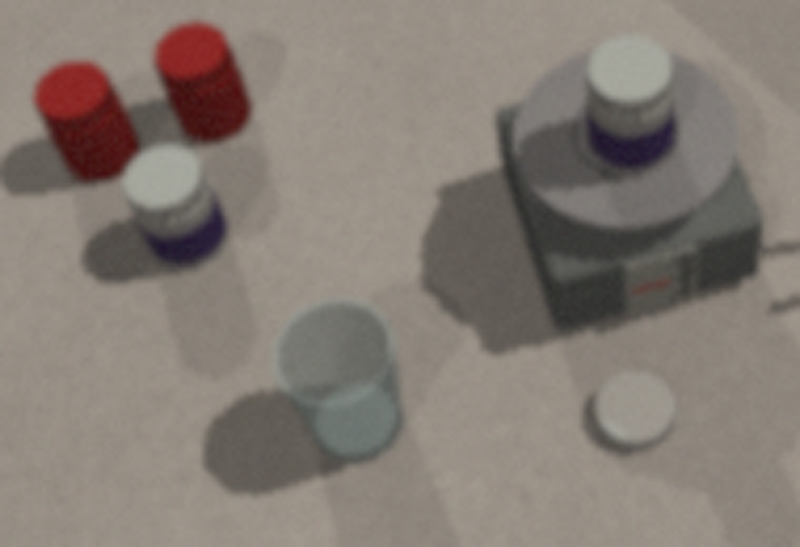

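View pics/crop2.png

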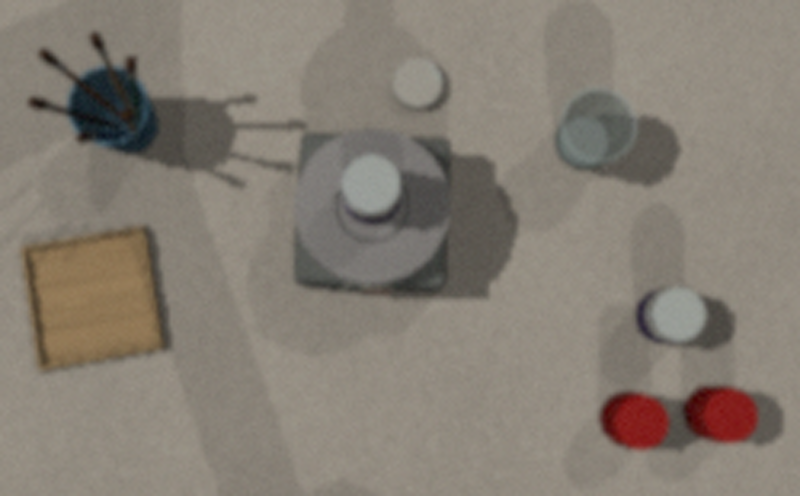

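The crop shows the violet-band jar at crop1 (165,205), with plain red jars beside it at (75,95) and (195,60). The jar on the pan is at (630,100). Next I'll triangulate.

```bash
python3 - <<'E'
from h import *
cs=capture('scene');ct=capture('top')
def S(x,y): return (110+x/4.21-.4,170+y/4.21-.4)
def T(x,y): return (140+x/3.2-.35,130+y/3.2-.35)
def tri(a,b):
    o1,d1=ray(cs,a);o2,d2=ray(ct,b);A=np.zeros((3,3));r=np.zeros(3)
    for o,d in((o1,d1),(o2,d2)):
        d=d/np.linalg.norm(d);P=np.eye(3)-np.outer(d,d);A+=P;r+=P@o
    return np.linalg.solve(A,r)
for n,a,b,z in [('next',S(163,174),T(679,314),.08),('wei',S(630,68),T(371,184),.197),('pan',S(627,135),T(371,207),.117)]:
    print(n,tri(a,b).round(4),at_z(cs,a,z).round(4),at_z(ct,b,z).round(4))
print('tray',at_z(ct,T(96,298),.014))
# mask based pan fit: circle projected vs contour
for c in(cs,ct):
    ms=masks_of('pan_centre',c)
    for m in ms[:1]:
        cn=max(cv2.findContours(m['pixels'].astype(np.uint8),0,1)[0],key=cv2.contourArea)[:,0]
        w=np.array([at_z(c,p,.117)[:2] for p in cn]);h=cv2.convexHull(w.astype(np.float32))[:,0]
        print('hull circle',cv2.minEnclosingCircle(h))
print(read_state()['clock'],read_state()['wrist_force'])
E
```

```text
next [ 0.5006 -0.3179  0.0828] [ 0.4986 -0.3176  0.08  ] [ 0.5006 -0.3193  0.08  ]
wei [ 0.61   -0.0184  0.1971] [ 0.6101 -0.0177  0.197 ] [ 0.6098 -0.0191  0.197 ]
pan [ 0.5995 -0.0177  0.1133] [ 0.6022 -0.018   0.117 ] [ 0.5989 -0.0184  0.117 ]
tray [0.51503423 0.26458854 0.014     ]
hull circle ((0.6004987955093384, -0.01814437285065651), 0.07521674036979675)
hull circle ((0.6022590398788452, -0.019710620865225792), 0.07430516183376312)
1.2 [-0.48285055 -0.13720476  0.14096273]
```

{"method": "move_arm", "body": {
  "moves": [
    {"z":-0.035,"rz":-0.111},
    {"z":-0.035,"rz":-0.111}
  ]
}}

```text
invalid input
```

{"method": "move_arm", "body": {
  "moves": [
    {"x":0,"y":0,"z":-0.035,"rx":0,"ry":0,"rz":-0.111,"grip":100},
    {"x":0,"y":0,"z":-0.035,"rx":0,"ry":0,"rz":-0.111,"grip":100}
  ],
  "grip_force": 30
}}

```text
clock: 1.4
tool_pos: [0.1375, 0.6091, 0.301]
orientation: [[1.0, 0.005, 0.0], [0.005, -1.0, -0.003], [0.0, 0.003, -1.0]]
wrist_force: [0.4, 1.0, 0.9]
width: 0.998
```

{"method": "move_arm", "body": {
  "moves": [
    {"x":0.0295,"y":0.0392,"z":0,"rx":0,"ry":0,"rz":0,"grip":100},
    {"x":0.0295,"y":0.0392,"z":0,"rx":0,"ry":0,"rz":0,"grip":100},
    {"x":0.0295,"y":0.0392,"z":0,"rx":0,"ry":0,"rz":0,"grip":100},
    {"x":0.0295,"y":0.0392,"z":0,"rx":0,"ry":0,"rz":0,"grip":100},
    {"x":0.0295,"y":0.0392,"z":0,"rx":0,"ry":0,"rz":0,"grip":100},
    {"x":0.0295,"y":0.0392,"z":0,"rx":0,"ry":0,"rz":0,"grip":100},
    {"x":0.0295,"y":0.0392,"z":0,"rx":0,"ry":0,"rz":0,"grip":100},
    {"x":0.0295,"y":0.0392,"z":0,"rx":0,"ry":0,"rz":0,"grip":100},
    {"x":0.0295,"y":0.0392,"z":0,"rx":0,"ry":0,"rz":0,"grip":100},
    {"x":0.0295,"y":0.0392,"z":0,"rx":0,"ry":0,"rz":0,"grip":100},
    {"x":0.0295,"y":0.0392,"z":0,"rx":0,"ry":0,"rz":0,"grip":100},
    {"x":0.0295,"y":0.0392,"z":0,"rx":0,"ry":0,"rz":0,"grip":100}
  ]
}}

```text
clock: 2.6
tool_pos: [0.4924, 0.1375, 0.3018]
orientation: [[1.0, 0.0, 0.001], [0.0, -1.0, 0.001], [0.001, -0.001, -1.0]]
wrist_force: [0.5, 0.1, -0.1]
width: 1.0
```

{"method": "move_arm", "body": {
  "moves": [
    {"x":0.0295,"y":0.0392,"z":0,"rx":0,"ry":0,"rz":0,"grip":100},
    {"x":0.0295,"y":0.0392,"z":0,"rx":0,"ry":0,"rz":0,"grip":100},
    {"x":0.0295,"y":0.0392,"z":0,"rx":0,"ry":0,"rz":0,"grip":100},
    {"x":0.0295,"y":0.0392,"z":0,"rx":0,"ry":0,"rz":0,"grip":100},
    {"x":0,"y":0,"z":0,"rx":0,"ry":0,"rz":0,"grip":100},
    {"x":0,"y":0,"z":0,"rx":0,"ry":0,"rz":0,"grip":100}
  ]
}}

```text
clock: 3.2
tool_pos: [0.6098, -0.0186, 0.3004]
orientation: [[1.0, -0.002, -0.001], [-0.002, -1.0, -0.0], [-0.001, 0.0, -1.0]]
wrist_force: [1.0, -0.6, -0.4]
width: 0.999
```

```bash
python3 - <<'E'
from h import *
s=read_state();c=capture('wrist');print(s['clock'],s['tool_pos'],c['fx'],c['cx'],c['cy'],np.round(c['tool_from_camera'],4).tolist())
np.save('w.npy',c,allow_pickle=True)
cv2.imwrite('pics/w1.png',cv2.resize(c['img'][:,:,::-1],(800,600)))
for k in ['jar_weighed','pan_centre']:
    for m in masks_of(k,c): print(k,m['conf'],m['xy'],m['pixels'].sum())
F=[]
for i in range(6):
    capture('top');F.append(read_state()['wrist_force'])
print(np.mean(F,0),np.std(F,0))
E
```

```text
3.2 [ 0.60982333 -0.01860347  0.3004148 ] 297.3186396354542 257.62785292555054 194.90612774526522 [[-0.0007, 0.9535, 0.3014, 0.0771], [1.0, 0.0005, 0.0008, -0.0], [0.0007, 0.3014, -0.9535, -0.1429], [0.0, 0.0, 0.0, 1.0]]
pan_centre 0.79 [266.3, 150.2] 9086
pan_centre 0.68 [100.0, 212.2] 4395
[ 0.3316823  -0.06336228  0.14104441] [0.33765816 0.51053757 0.34668049]
```

View pics/w1.png

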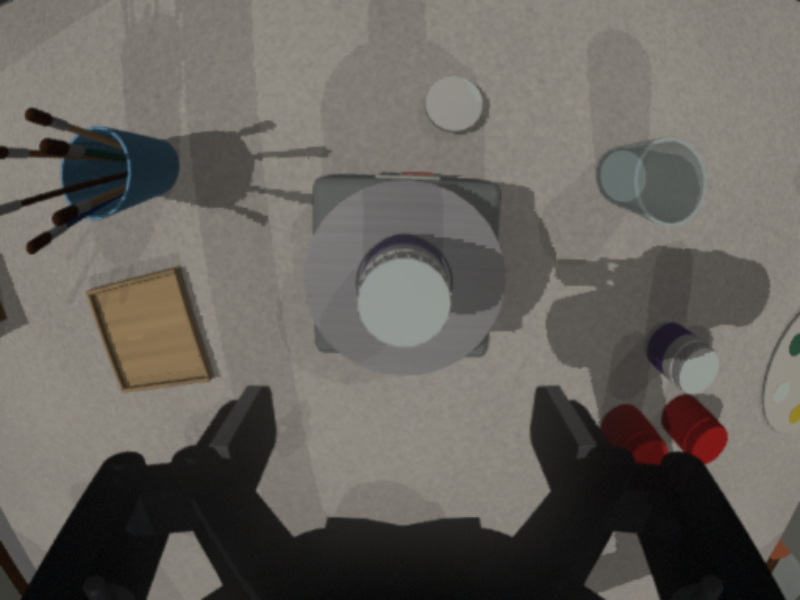

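The wrist view shows the cap top at (404,301), pan centre about (405,277), loose-jar cap about (696,367), and tray about (152,330).

```bash
cat >> h.py <<'E'
def wray(c,px,s):
    dx,dy=px[0]-c['cx'],px[1]-c['cy'];r=np.hypot(dx,dy);t=r/c['fx']
    d=np.array([dx/r*np.sin(t),-dy/r*np.sin(t),-np.cos(t)]);X=c['tool_from_camera'];R=np.array(s['orientation'])
    return np.array(s['tool_pos'])+R@X[:3,3],R@X[:3,:3]@d
def w_at(c,px,s,z):
    o,d=wray(c,px,s);return o+d*(z-o[2])/d[2]
E
python3 - <<'E'
from h import *
c=np.load('w.npy',allow_pickle=True).item();s=read_state();print(s['clock'])
g=cv2.cvtColor(c['img'],cv2.COLOR_RGB2HSV)
print(c['img'][193,258],c['img'][177,300],c['img'][235,445])
def circ(pts,z):
    w=np.array([w_at(c,p,s,z)[:2] for p in pts]);A=np.c_[2*w,np.ones(len(w))];q=np.linalg.lstsq(A,(w**2).sum(1),rcond=None)[0]
    return q[:2].round(4),np.sqrt(q[2]+q[0]**2+q[1]**2).round(4)
k=lambda L:[np.array(p)*.64-.18 for p in L]
print('cap',circ(k([(357,301),(451,301),(404,346),(372,335),(437,335),(404,256)]),.197))
print('pan',circ(k([(304,277),(506,277),(405,376),(340,353),(478,345),(355,192),(455,192)]),.117))
print('next',circ(k([(717,352),(716,377),(693,394),(671,380)]),.08))
print('tray',[w_at(c,p,s,.014).round(3) for p in k([(88,292),(177,268),(213,379),(124,390)])])
E
```

```text
3.65
[146 152 146] [76 75 74] [144 150 144]
cap (array([ 0.6094, -0.0172]), np.float64(0.0265))
pan (array([ 0.5997, -0.0179]), np.float64(0.0749))
next (array([ 0.5031, -0.3134]), np.float64(0.0306))
tray [array([0.566, 0.344, 0.014]), array([0.59 , 0.217, 0.014]), array([0.465, 0.192, 0.014]), array([0.443, 0.32 , 0.014])]
```

{"method": "move_arm", "body": {
  "moves": [
    {"x":0,"y":-0.0005,"z":0.03,"rx":0,"ry":0,"rz":0,"grip":100},
    {"x":0,"y":0,"z":0.03,"rx":0,"ry":0,"rz":0,"grip":100},
    {"x":0,"y":0,"z":0.03,"rx":0,"ry":0,"rz":0,"grip":100},
    {"x":0,"y":0,"z":0.03,"rx":0,"ry":0,"rz":0,"grip":100},
    {"x":0,"y":0,"z":0.025,"rx":0,"ry":0,"rz":0,"grip":100},
    {"x":0,"y":0,"z":0.014,"rx":0,"ry":0,"rz":0,"grip":100},
    {"x":0,"y":0,"z":0,"rx":0,"ry":0,"rz":0,"grip":85},
    {"x":0,"y":0,"z":0,"rx":0,"ry":0,"rz":0,"grip":75},
    {"x":0,"y":0,"z":0,"rx":0,"ry":0,"rz":0,"grip":72}
  ]
}}

```text
clock: 4.55
tool_pos: [0.6105, -0.0167, 0.1438]
orientation: [[1.0, 0.001, 0.003], [0.001, -1.0, 0.0], [0.003, -0.0, -1.0]]
wrist_force: [0.2, -0.2, 0.1]
width: 0.72
```

{"method": "move_arm", "body": {
  "moves": [
    {"x":0,"y":0,"z":0,"rx":0,"ry":0,"rz":0,"grip":70},
    {"x":0,"y":0,"z":0,"rx":0,"ry":0,"rz":0,"grip":68},
    {"x":0,"y":0,"z":0,"rx":0,"ry":0,"rz":0,"grip":66},
    {"x":0,"y":0,"z":0,"rx":0,"ry":0,"rz":0,"grip":63},
    {"x":0,"y":0,"z":0,"rx":0,"ry":0,"rz":0,"grip":58},
    {"x":0,"y":0,"z":0,"rx":0,"ry":0,"rz":0,"grip":50},
    {"x":0,"y":0,"z":0,"rx":0,"ry":0,"rz":0,"grip":40},
    {"x":0,"y":0,"z":0,"rx":0,"ry":0,"rz":0,"grip":40}
  ]
}}

```text
clock: 5.35
tool_pos: [0.6097, -0.017, 0.1423]
orientation: [[1.0, 0.0, 0.0], [0.0, -1.0, -0.0], [0.0, 0.0, -1.0]]
wrist_force: [0.2, -2.7, -0.3]
width: 0.648
```

{"method": "move_arm", "body": {
  "moves": [
    {"x":0,"y":0,"z":-0.001,"rx":0,"ry":0,"rz":0,"grip":40},
    {"x":0,"y":0,"z":-0.0015,"rx":0,"ry":0,"rz":0,"grip":40},
    {"x":0,"y":0,"z":-0.002,"rx":0,"ry":0,"rz":0,"grip":40},
    {"x":0,"y":0,"z":-0.002,"rx":0,"ry":0,"rz":0,"grip":40},
    {"x":0,"y":0,"z":-0.002,"rx":0,"ry":0,"rz":0,"grip":40},
    {"x":0,"y":0,"z":-0.002,"rx":0,"ry":0,"rz":0,"grip":40},
    {"x":0,"y":0,"z":-0.002,"rx":0,"ry":0,"rz":0,"grip":40},
    {"x":0,"y":0,"z":-0.002,"rx":0,"ry":0,"rz":0,"grip":40},
    {"x":0,"y":0,"z":-0.002,"rx":0,"ry":0,"rz":0,"grip":40},
    {"x":0,"y":0,"z":-0.002,"rx":0,"ry":0,"rz":0,"grip":40},
    {"x":0,"y":0,"z":-0.002,"rx":0,"ry":0,"rz":0,"grip":40},
    {"x":0,"y":0,"z":-0.002,"rx":0,"ry":0,"rz":0,"grip":40}
  ]
}}

```text
clock: 6.55
tool_pos: [0.6095, -0.0168, 0.1648]
orientation: [[1.0, 0.0, -0.0], [0.0, -1.0, 0.0], [-0.0, -0.0, -1.0]]
wrist_force: [0.1, -1.1, -2.4]
width: 0.647
```

{"method": "move_arm", "body": {
  "moves": [
    {"x":0,"y":0,"z":-0.002,"rx":0,"ry":0,"rz":0,"grip":40},
    {"x":0,"y":0,"z":-0.001,"rx":0,"ry":0,"rz":0,"grip":40},
    {"x":0,"y":0,"z":-0.001,"rx":0,"ry":0,"rz":0,"grip":40},
    {"x":0,"y":0,"z":-0.001,"rx":0,"ry":0,"rz":0,"grip":40},
    {"x":0,"y":0,"z":-0.001,"rx":0,"ry":0,"rz":0,"grip":40},
    {"x":0,"y":0,"z":-0.001,"rx":0,"ry":0,"rz":0,"grip":40},
    {"x":0,"y":0,"z":-0.002,"rx":0,"ry":0,"rz":0,"grip":40},
    {"x":0,"y":0,"z":-0.003,"rx":0,"ry":0,"rz":0,"grip":40},
    {"x":0,"y":0,"z":-0.008,"rx":0,"ry":0,"rz":0,"grip":40},
    {"x":0,"y":0,"z":-0.015,"rx":0,"ry":0,"rz":0,"grip":40},
    {"x":0,"y":0,"z":-0.015,"rx":0,"ry":0,"rz":0,"grip":40}
  ]
}}

```text
clock: 7.65
tool_pos: [0.6096, -0.017, 0.2157]
orientation: [[1.0, 0.0, -0.0], [0.0, -1.0, -0.0], [-0.0, 0.0, -1.0]]
wrist_force: [0.0, 0.4, -1.3]
width: 0.643
```

{"method": "move_arm", "body": {
  "moves": [
    {"x":-0.004,"y":-0.014,"z":0,"rx":0,"ry":0,"rz":0,"grip":40},
    {"x":-0.0096,"y":-0.028,"z":0,"rx":0,"ry":0,"rz":0,"grip":40},
    {"x":-0.01,"y":-0.03,"z":0,"rx":0,"ry":0,"rz":0,"grip":40},
    {"x":-0.01,"y":-0.03,"z":0,"rx":0,"ry":0,"rz":0,"grip":40},
    {"x":-0.01,"y":-0.03,"z":0,"rx":0,"ry":0,"rz":0,"grip":40},
    {"x":-0.01,"y":-0.03,"z":0,"rx":0,"ry":0,"rz":0,"grip":40},
    {"x":-0.01,"y":-0.03,"z":0,"rx":0,"ry":0,"rz":0,"grip":40},
    {"x":-0.01,"y":-0.03,"z":0,"rx":0,"ry":0,"rz":0,"grip":40},
    {"x":-0.01,"y":-0.03,"z":0,"rx":0,"ry":0,"rz":0,"grip":40},
    {"x":-0.006,"y":-0.02,"z":0,"rx":0,"ry":0,"rz":0,"grip":40},
    {"x":-0.004,"y":-0.012,"z":0.01,"rx":0,"ry":0,"rz":0,"grip":40},
    {"x":0,"y":0,"z":0.02,"rx":0,"ry":0,"rz":0,"grip":40}
  ]
}}

```text
clock: 8.85
tool_pos: [0.5159, 0.2694, 0.1855]
orientation: [[1.0, 0.003, 0.003], [0.003, -1.0, 0.003], [0.003, -0.003, -1.0]]
wrist_force: [0.7, -0.3, -4.0]
width: 0.644
```

{"method": "move_arm", "body": {
  "moves": [
    {"x":0,"y":0,"z":0.03,"rx":0,"ry":0,"rz":0,"grip":40},
    {"x":0,"y":0,"z":0.03,"rx":0,"ry":0,"rz":0,"grip":40},
    {"x":0,"y":0,"z":0.03,"rx":0,"ry":0,"rz":0,"grip":40},
    {"x":0,"y":0,"z":0.025,"rx":0,"ry":0,"rz":0,"grip":40},
    {"x":0,"y":0,"z":0.015,"rx":0,"ry":0,"rz":0,"grip":40},
    {"x":0,"y":0,"z":0.01,"rx":0,"ry":0,"rz":0,"grip":40},
    {"x":0,"y":0,"z":0.003,"rx":0,"ry":0,"rz":0,"grip":40},
    {"x":0,"y":0,"z":0,"rx":0,"ry":0,"rz":0,"grip":40},
    {"x":0,"y":0,"z":0,"rx":0,"ry":0,"rz":0,"grip":40}
  ]
}}

```text
clock: 9.75
tool_pos: [0.5165, 0.2675, 0.0427]
orientation: [[1.0, 0.0, 0.002], [0.0, -1.0, 0.001], [0.002, -0.001, -1.0]]
wrist_force: [1.1, -0.6, -1.9]
width: 0.642
```

```bash
python3 - <<'E'
from h import *
F=[]
for i in range(10):
    c=capture('scene');F.append(read_state()['wrist_force'])
print(np.mean(F,0),np.std(F,0),read_state()['tool_pos'])
c=capture('top')
a=cv2.resize(c['img'][130:285,140:300],(619,600),interpolation=cv2.INTER_CUBIC);cv2.imwrite('pics/t2.png',a[:,:,::-1])
E
```

```text
[-0.10879076  0.07231252 -2.4056228 ] [0.44794506 0.38875003 0.55914439] [0.51592924 0.267047   0.04188719]
```

View pics/t2.png

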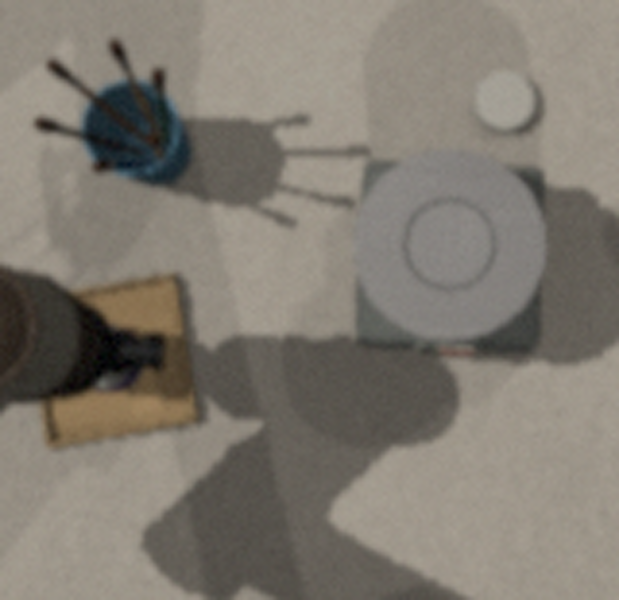

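The jar hangs over the tray and the pan is empty; its ring centre is at (449,244) in the crop. Now I'll lower it.

{"method": "move_arm", "body": {
  "moves": [
    {"x":0,"y":0,"z":0.004,"rx":0,"ry":0,"rz":0,"grip":40},
    {"x":0,"y":0,"z":0.004,"rx":0,"ry":0,"rz":0,"grip":40},
    {"x":0,"y":0,"z":0.001,"rx":0,"ry":0,"rz":0,"grip":40},
    {"x":0,"y":0,"z":0.001,"rx":0,"ry":0,"rz":0,"grip":40},
    {"x":0,"y":0,"z":0.001,"rx":0,"ry":0,"rz":0,"grip":40},
    {"x":0,"y":0,"z":0,"rx":0,"ry":0,"rz":0,"grip":40}
  ]
}}

```text
clock: 10.9
tool_pos: [0.5159, 0.2671, 0.0334]
orientation: [[1.0, 0.001, 0.001], [0.001, -1.0, -0.0], [0.001, 0.0, -1.0]]
wrist_force: [-5.9, -2.0, 14.8]
width: 0.647
```

{"method": "move_arm", "body": {
  "moves": [
    {"x":0,"y":0,"z":0.001,"rx":0,"ry":0,"rz":0,"grip":40},
    {"x":0,"y":0,"z":0,"rx":0,"ry":0,"rz":0,"grip":40}
  ]
}}

```text
clock: 11.1
tool_pos: [0.516, 0.2671, 0.0334]
orientation: [[1.0, 0.001, 0.001], [0.001, -1.0, -0.0], [0.001, 0.0, -1.0]]
wrist_force: [-8.3, -2.6, 19.0]
width: 0.651
```

{"method": "move_arm", "body": {
  "moves": [
    {"x":0,"y":0,"z":-0.0025,"rx":0,"ry":0,"rz":0,"grip":40},
    {"x":0,"y":0,"z":0,"rx":0,"ry":0,"rz":0,"grip":68},
    {"x":0,"y":0,"z":0,"rx":0,"ry":0,"rz":0,"grip":75},
    {"x":0,"y":0,"z":0,"rx":0,"ry":0,"rz":0,"grip":88},
    {"x":0,"y":0,"z":0,"rx":0,"ry":0,"rz":0,"grip":100},
    {"x":0,"y":0,"z":0,"rx":0,"ry":0,"rz":0,"grip":100},
    {"x":0,"y":0,"z":-0.02,"rx":0,"ry":0,"rz":0,"grip":100},
    {"x":0,"y":0,"z":-0.04,"rx":0,"ry":0,"rz":0,"grip":100},
    {"x":0,"y":0,"z":-0.04,"rx":0,"ry":0,"rz":0,"grip":100},
    {"x":0,"y":0,"z":-0.04,"rx":0,"ry":0,"rz":0,"grip":100},
    {"x":0,"y":0,"z":-0.04,"rx":0,"ry":0,"rz":0,"grip":100},
    {"x":0,"y":0,"z":-0.04,"rx":0,"ry":0,"rz":0,"grip":100}
  ]
}}

```text
clock: 12.3
tool_pos: [0.5157, 0.2668, 0.254]
orientation: [[1.0, 0.0, 0.0], [0.0, -1.0, 0.0], [0.0, -0.0, -1.0]]
wrist_force: [0.6, 1.1, -0.6]
width: 0.998
```

```bash
python3 - <<'E'
from h import *
s=read_state();c=capture('wrist');print(s['clock'],s['tool_pos'])
cv2.imwrite('pics/w2.png',cv2.resize(c['img'][:,:,::-1],(640,480)))
F=[]
for i in range(20):
    capture('top');F.append(read_state()['wrist_force'])
print(np.mean(F,0),np.std(F,0),read_state()['tool_pos'])
E
```

```text
12.3 [0.51565222 0.266844   0.25401148]
[-0.14225235 -0.25792281 -0.05063174] [0.35209203 0.56915212 0.54992553] [0.51593671 0.26706825 0.25233204]
```

View pics/w2.png

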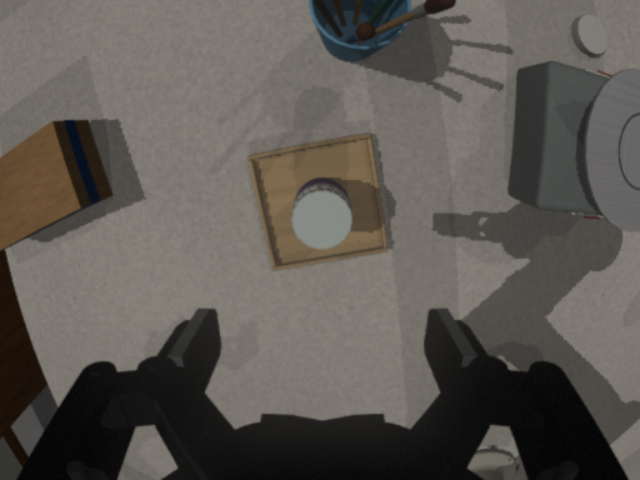

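The weighed jar stands in the middle of the tray (cap at 321,219 in the 640 px view). On to the other jar.

{"method": "move_arm", "body": {
  "moves": [
    {"x":-0.001,"y":0.02,"z":0,"rx":0,"ry":0,"rz":0,"grip":100},
    {"x":-0.001,"y":0.04,"z":0,"rx":0,"ry":0,"rz":0,"grip":100},
    {"x":-0.001,"y":0.04,"z":0,"rx":0,"ry":0,"rz":0,"grip":100},
    {"x":-0.001,"y":0.04,"z":0,"rx":0,"ry":0,"rz":0,"grip":100},
    {"x":-0.001,"y":0.04,"z":0,"rx":0,"ry":0,"rz":0,"grip":100},
    {"x":-0.001,"y":0.04,"z":0,"rx":0,"ry":0,"rz":0,"grip":100},
    {"x":-0.001,"y":0.04,"z":0,"rx":0,"ry":0,"rz":0,"grip":100},
    {"x":-0.001,"y":0.04,"z":0,"rx":0,"ry":0,"rz":0,"grip":100},
    {"x":-0.001,"y":0.04,"z":0,"rx":0,"ry":0,"rz":0,"grip":100},
    {"x":-0.001,"y":0.04,"z":0,"rx":0,"ry":0,"rz":0,"grip":100},
    {"x":-0.001,"y":0.04,"z":0,"rx":0,"ry":0,"rz":0,"grip":100},
    {"x":-0.001,"y":0.04,"z":0,"rx":0,"ry":0,"rz":0,"grip":100}
  ]
}}

```text
clock: 14.55
tool_pos: [0.503, -0.1951, 0.2526]
orientation: [[1.0, -0.0, 0.0], [-0.0, -1.0, -0.0], [0.0, 0.0, -1.0]]
wrist_force: [-0.3, -0.0, -0.1]
width: 0.999
```

{"method": "move_arm", "body": {
  "moves": [
    {"x":-0.001,"y":0.04,"z":0,"rx":0,"ry":0,"rz":0,"grip":100},
    {"x":-0.001,"y":0.04,"z":0,"rx":0,"ry":0,"rz":0,"grip":100},
    {"x":0,"y":0.035,"z":0,"rx":0,"ry":0,"rz":0,"grip":100},
    {"x":0,"y":0.007,"z":0,"rx":0,"ry":0,"rz":0,"grip":100},
    {"x":0,"y":0,"z":0,"rx":0,"ry":0,"rz":0,"grip":100},
    {"x":0,"y":0,"z":0,"rx":0,"ry":0,"rz":0,"grip":100}
  ]
}}

```text
clock: 15.15
tool_pos: [0.5016, -0.3145, 0.2523]
orientation: [[1.0, 0.0, -0.0], [0.0, -1.0, 0.0], [-0.0, -0.0, -1.0]]
wrist_force: [-0.7, 0.8, 0.3]
width: 1.002
```

```bash
python3 - <<'E'
from h import *
s=read_state();c=capture('wrist');print(s['clock'],s['tool_pos'],np.round(s['q']))
np.save('w.npy',c,allow_pickle=True)
cv2.imwrite('pics/w3.png',cv2.resize(c['img'][:,:,::-1],(800,600)))
E
```

```text
15.15 [ 0.50156277 -0.31448194  0.25229855] [-16.  18.  -2.  -0. -70. 106.]
```

View pics/w3.png

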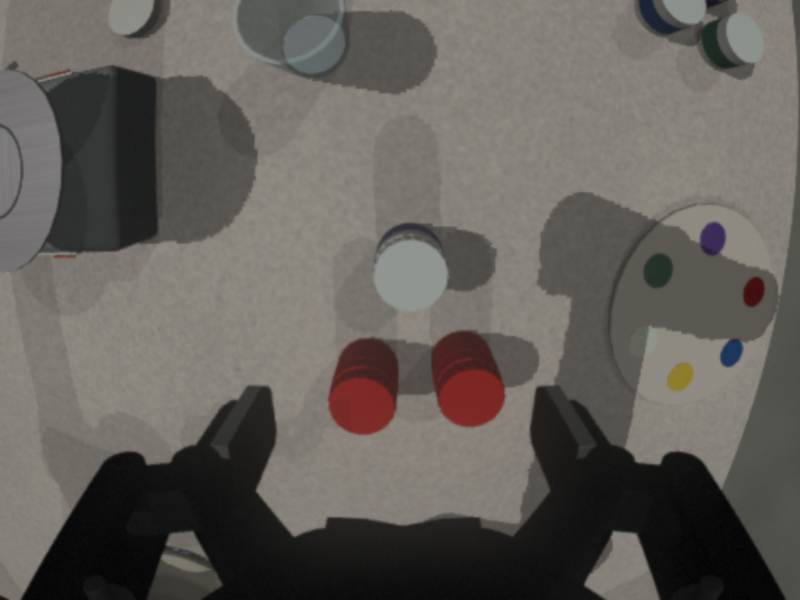

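```bash
python3 - <<'E'
from h import *
c=np.load('w.npy',allow_pickle=True).item();s=read_state()
k=lambda L:[np.array(p)*.64-.18 for p in L]
w=np.array([w_at(c,p,s,.08)[:2] for p in k([(374,274),(448,274),(411,311),(386,302),(437,302),(388,246),(434,246)])])
A=np.c_[2*w,np.ones(len(w))];q=np.linalg.lstsq(A,(w**2).sum(1),rcond=None)[0];print(q[:2],np.sqrt(q[2]+q[0]**2+q[1]**2),s['tool_pos'])
E
```

```text
[ 0.5006262  -0.31961771] 0.026236339920218454 [ 0.50180829 -0.31411025  0.25249495]
```

{"method": "move_arm", "body": {
  "moves": [
    {"x":-0.001,"y":0.005,"z":0.02,"rx":0,"ry":0,"rz":0,"grip":100},
    {"x":0,"y":0,"z":0.04,"rx":0,"ry":0,"rz":0,"grip":100},
    {"x":0,"y":0,"z":0.04,"rx":0,"ry":0,"rz":0,"grip":100},
    {"x":0,"y":0,"z":0.04,"rx":0,"ry":0,"rz":0,"grip":100},
    {"x":0,"y":0,"z":0.04,"rx":0,"ry":0,"rz":0,"grip":100},
    {"x":0,"y":0,"z":0.03,"rx":0,"ry":0,"rz":0,"grip":100},
    {"x":0,"y":0,"z":0.014,"rx":0,"ry":0,"rz":0,"grip":90},
    {"x":0,"y":0,"z":0,"rx":0,"ry":0,"rz":0,"grip":80},
    {"x":0,"y":0,"z":0,"rx":0,"ry":0,"rz":0,"grip":73},
    {"x":0,"y":0,"z":0,"rx":0,"ry":0,"rz":0,"grip":70}
  ]
}}

```text
clock: 16.2
tool_pos: [0.5026, -0.3202, 0.0305]
orientation: [[1.0, 0.001, 0.004], [0.001, -1.0, -0.002], [0.004, 0.002, -1.0]]
wrist_force: [-0.5, 0.0, -0.7]
width: 0.695
```

{"method": "move_arm", "body": {
  "moves": [
    {"x":0,"y":0,"z":0,"rx":0,"ry":0,"rz":0,"grip":68},
    {"x":0,"y":0,"z":0,"rx":0,"ry":0,"rz":0,"grip":66},
    {"x":0,"y":0,"z":0,"rx":0,"ry":0,"rz":0,"grip":63},
    {"x":0,"y":0,"z":0,"rx":0,"ry":0,"rz":0,"grip":55},
    {"x":0,"y":0,"z":0,"rx":0,"ry":0,"rz":0,"grip":40},
    {"x":0,"y":0,"z":0,"rx":0,"ry":0,"rz":0,"grip":40},
    {"x":0,"y":0,"z":0,"rx":0,"ry":0,"rz":0,"grip":40}
  ],
  "grip_force": 40
}}

```text
clock: 16.9
tool_pos: [0.5018, -0.3202, 0.0298]
orientation: [[1.0, 0.001, 0.002], [0.001, -1.0, -0.001], [0.002, 0.001, -1.0]]
wrist_force: [-0.1, 1.5, 6.1]
width: 0.644
```

```bash
python3 - <<'E'
from h import *
P=[]
for i in range(5):
    capture('top');s=read_state();P.append(np.r_[s['tool_pos'],s['wrist_force']])
print(np.mean(P,0).round(4),s['width'],s['clock'])
E
```

```text
[ 0.5018 -0.3202  0.0298 -0.3379  1.9791  6.682 ] 0.6502251777618053 17.15
```

{"method": "move_arm", "body": {
  "moves": [
    {"x":0,"y":0,"z":-0.004,"rx":0,"ry":0,"rz":0,"grip":40},
    {"x":0,"y":0,"z":-0.008,"rx":0,"ry":0,"rz":0,"grip":40},
    {"x":0,"y":0,"z":-0.02,"rx":0,"ry":0,"rz":0,"grip":40},
    {"x":0,"y":0,"z":-0.03,"rx":0,"ry":0,"rz":0,"grip":40},
    {"x":0,"y":0,"z":-0.03,"rx":0,"ry":0,"rz":0,"grip":40},
    {"x":0,"y":0,"z":-0.03,"rx":0,"ry":0,"rz":0,"grip":40},
    {"x":0,"y":0,"z":-0.03,"rx":0,"ry":0,"rz":0,"grip":40},
    {"x":0,"y":0,"z":-0.03,"rx":0,"ry":0,"rz":0,"grip":40},
    {"x":0,"y":0,"z":-0.008,"rx":0,"ry":0,"rz":0,"grip":40},
    {"x":0,"y":0,"z":0,"rx":0,"ry":0,"rz":0,"grip":40},
    {"x":0,"y":0,"z":0,"rx":0,"ry":0,"rz":0,"grip":40}
  ]
}}

```text
clock: 18.25
tool_pos: [0.5001, -0.3194, 0.2166]
orientation: [[1.0, -0.0, -0.003], [-0.0, -1.0, 0.002], [-0.003, -0.002, -1.0]]
wrist_force: [0.2, 0.1, -2.7]
width: 0.647
```

```bash
python3 - <<'E'
from h import *
P=[];c0=capture('wrist');np.save('w.npy',c0,allow_pickle=True)
for i in range(30):
    capture('top');s=read_state();P.append(np.r_[s['tool_pos'],s['wrist_force']])
P=np.array(P);print(P.mean(0).round(4),P.std(0).round(3)[3:],s['width'],s['clock'],np.round(s['orientation'],4).tolist())
E
```

```text
[ 0.5009 -0.3199  0.218  -0.0426  0.0313 -1.3522] [0.569 0.565 0.524] 0.64842275440145 19.8 [[1.0, 0.0002, -0.0], [0.0002, -1.0, -0.0], [-0.0, 0.0, -1.0]]
```

{"method": "move_arm", "body": {
  "moves": [
    {"x":0.004,"y":-0.012,"z":0,"rx":0,"ry":0,"rz":0,"grip":40},
    {"x":0.01,"y":-0.03,"z":0,"rx":0,"ry":0,"rz":0,"grip":40},
    {"x":0.01,"y":-0.03,"z":0,"rx":0,"ry":0,"rz":0,"grip":40},
    {"x":0.01,"y":-0.03,"z":0,"rx":0,"ry":0,"rz":0,"grip":40},
    {"x":0.01,"y":-0.03,"z":0,"rx":0,"ry":0,"rz":0,"grip":40},
    {"x":0.01,"y":-0.03,"z":0,"rx":0,"ry":0,"rz":0,"grip":40},
    {"x":0.01,"y":-0.03,"z":0,"rx":0,"ry":0,"rz":0,"grip":40},
    {"x":0.01,"y":-0.03,"z":0,"rx":0,"ry":0,"rz":0,"grip":40},
    {"x":0.01,"y":-0.03,"z":0,"rx":0,"ry":0,"rz":0,"grip":40},
    {"x":0.01,"y":-0.03,"z":0,"rx":0,"ry":0,"rz":0,"grip":40},
    {"x":0.006,"y":-0.0146,"z":0,"rx":0,"ry":0,"rz":0,"grip":40},
    {"x":0,"y":-0.005,"z":0,"rx":0,"ry":0,"rz":0,"grip":40}
  ],
  "grip_force": 20
}}

```text
clock: 21.0
tool_pos: [0.6014, -0.0164, 0.2181]
orientation: [[1.0, 0.003, -0.0], [0.003, -1.0, 0.0], [-0.0, -0.0, -1.0]]
wrist_force: [0.0, -0.2, -1.7]
width: 0.643
```

{"method": "move_arm", "body": {
  "moves": [
    {"x":0,"y":0,"z":0.01,"rx":0,"ry":0,"rz":0,"grip":40},
    {"x":0,"y":0,"z":0.015,"rx":0,"ry":0,"rz":0,"grip":40},
    {"x":0,"y":0,"z":0.008,"rx":0,"ry":0,"rz":0,"grip":40},
    {"x":0,"y":0,"z":0.002,"rx":0,"ry":0,"rz":0,"grip":40},
    {"x":0,"y":0,"z":0,"rx":0,"ry":0,"rz":0,"grip":40},
    {"x":0,"y":0,"z":0,"rx":0,"ry":0,"rz":0,"grip":40}
  ]
}}

```text
clock: 21.6
tool_pos: [0.6013, -0.0187, 0.1839]
orientation: [[1.0, -0.0, 0.001], [-0.0, -1.0, -0.0], [0.001, 0.0, -1.0]]
wrist_force: [-0.7, -0.2, -2.0]
width: 0.641
```

```bash
python3 - <<'E'
from h import *
s=read_state();c0=capture('wrist');np.save('w.npy',c0,allow_pickle=True)
P=[]
for i in range(25):
    c=capture('scene');s=read_state();P.append(np.r_[s['tool_pos'],s['wrist_force']])
P=np.array(P);print(P.mean(0).round(4),P.std(0).round(3)[3:],s['width'],s['clock'])
a=cv2.resize(c['img'][160:260,205:320],(575,500),interpolation=cv2.INTER_CUBIC)
b=cv2.resize(c0['img'][90:384,100:420],(544,500),interpolation=cv2.INTER_CUBIC)
cv2.imwrite('pics/m.png',cv2.resize(np.hstack([a,b]),(800,358))[:,:,::-1])
E
```

```text
[ 0.601  -0.0183  0.1834  0.0021 -0.0435 -1.4688] [0.575 0.399 0.495] 0.6457486799578168 22.9
```

View pics/m.png

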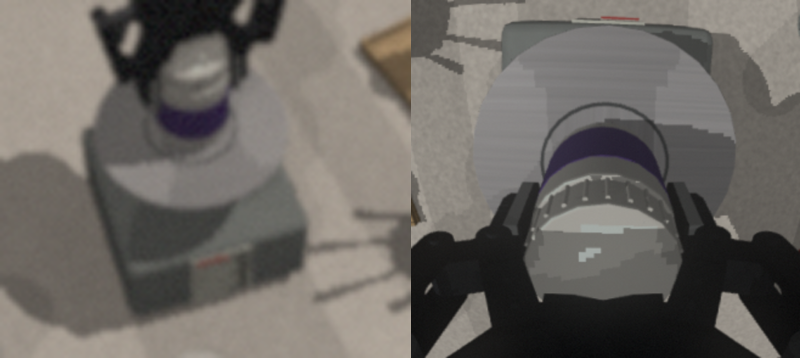

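The jar hangs centred over the ring, about 8 mm above the pan, and weighs about 1.41 N. That predicts roughly 15.7 mm of sink.

{"method": "move_arm", "body": {
  "moves": [
    {"x":0,"y":0,"z":0.0015,"rx":0,"ry":0,"rz":0,"grip":40},
    {"x":0,"y":0,"z":0.0015,"rx":0,"ry":0,"rz":0,"grip":40},
    {"x":0,"y":0,"z":0.0015,"rx":0,"ry":0,"rz":0,"grip":40},
    {"x":0,"y":0,"z":0.0015,"rx":0,"ry":0,"rz":0,"grip":40},
    {"x":0,"y":0,"z":0.0015,"rx":0,"ry":0,"rz":0,"grip":40},
    {"x":0,"y":0,"z":0.0015,"rx":0,"ry":0,"rz":0,"grip":40},
    {"x":0,"y":0,"z":0.0015,"rx":0,"ry":0,"rz":0,"grip":40},
    {"x":0,"y":0,"z":0.0015,"rx":0,"ry":0,"rz":0,"grip":40},
    {"x":0,"y":0,"z":0.0015,"rx":0,"ry":0,"rz":0,"grip":40},
    {"x":0,"y":0,"z":0.0015,"rx":0,"ry":0,"rz":0,"grip":40},
    {"x":0,"y":0,"z":0.0015,"rx":0,"ry":0,"rz":0,"grip":40},
    {"x":0,"y":0,"z":0.0015,"rx":0,"ry":0,"rz":0,"grip":40}
  ]
}}

```text
clock: 24.1
tool_pos: [0.601, -0.0183, 0.1653]
orientation: [[1.0, 0.0, 0.0], [0.0, -1.0, -0.0], [0.0, 0.0, -1.0]]
wrist_force: [-0.8, -0.6, 0.1]
width: 0.643
```

{"method": "move_arm", "body": {
  "moves": [
    {"x":0,"y":0,"z":0.0015,"rx":0,"ry":0,"rz":0,"grip":40},
    {"x":0,"y":0,"z":0.0015,"rx":0,"ry":0,"rz":0,"grip":40},
    {"x":0,"y":0,"z":0.0015,"rx":0,"ry":0,"rz":0,"grip":40},
    {"x":0,"y":0,"z":0.001,"rx":0,"ry":0,"rz":0,"grip":40},
    {"x":0,"y":0,"z":0.0005,"rx":0,"ry":0,"rz":0,"grip":40},
    {"x":0,"y":0,"z":0,"rx":0,"ry":0,"rz":0,"grip":40},
    {"x":0,"y":0,"z":0,"rx":0,"ry":0,"rz":0,"grip":40}
  ]
}}

```text
clock: 24.8
tool_pos: [0.601, -0.0184, 0.1594]
orientation: [[1.0, 0.0, 0.0], [0.0, -1.0, -0.0], [0.0, 0.0, -1.0]]
wrist_force: [-0.6, -0.4, -0.1]
width: 0.647
```

```bash
python3 - <<'E'
from h import *
P=[]
for i in range(45):
    c=capture('scene');s=read_state();P.append(np.r_[s['tool_pos'],s['wrist_force']])
P=np.array(P);print(P.mean(0).round(4),P.std(0).round(3)[3:],s['width'],s['clock'])
E
```

```text
[ 0.601  -0.0183  0.1593 -0.6962  0.056  -0.0569] [0.441 0.466 0.514] 0.6421271654711128 27.05
```

{"method": "move_arm", "body": {
  "moves": [
    {"x":0,"y":0,"z":0,"rx":0,"ry":0,"rz":0,"grip":62},
    {"x":0,"y":0,"z":0,"rx":0,"ry":0,"rz":0,"grip":64},
    {"x":0,"y":0,"z":0,"rx":0,"ry":0,"rz":0,"grip":65},
    {"x":0,"y":0,"z":0,"rx":0,"ry":0,"rz":0,"grip":66},
    {"x":0,"y":0,"z":0,"rx":0,"ry":0,"rz":0,"grip":67},
    {"x":0,"y":0,"z":0,"rx":0,"ry":0,"rz":0,"grip":68},
    {"x":0,"y":0,"z":0,"rx":0,"ry":0,"rz":0,"grip":70},
    {"x":0,"y":0,"z":0,"rx":0,"ry":0,"rz":0,"grip":74},
    {"x":0,"y":0,"z":0,"rx":0,"ry":0,"rz":0,"grip":80},
    {"x":0,"y":0,"z":0,"rx":0,"ry":0,"rz":0,"grip":90},
    {"x":0,"y":0,"z":0,"rx":0,"ry":0,"rz":0,"grip":100},
    {"x":0,"y":0,"z":0,"rx":0,"ry":0,"rz":0,"grip":100}
  ]
}}

```text
clock: 28.25
tool_pos: [0.601, -0.0183, 0.1593]
orientation: [[1.0, 0.0, 0.0], [0.0, -1.0, -0.0], [0.0, 0.0, -1.0]]
wrist_force: [-0.3, 0.3, -0.3]
width: 1.004
```

{"method": "move_arm", "body": {
  "moves": [
    {"x":0,"y":0,"z":0,"rx":0,"ry":0,"rz":0,"grip":100},
    {"x":0,"y":0,"z":-0.005,"rx":0,"ry":0,"rz":0,"grip":100},
    {"x":0,"y":0,"z":-0.01,"rx":0,"ry":0,"rz":0,"grip":100},
    {"x":0,"y":0,"z":-0.02,"rx":0,"ry":0,"rz":0,"grip":100},
    {"x":0,"y":0,"z":-0.03,"rx":0,"ry":0,"rz":0,"grip":100},
    {"x":0,"y":0,"z":-0.03,"rx":0,"ry":0,"rz":0,"grip":100},
    {"x":0,"y":0,"z":-0.03,"rx":0,"ry":0,"rz":0,"grip":100},
    {"x":0,"y":0,"z":-0.03,"rx":0,"ry":0,"rz":0,"grip":100},
    {"x":0,"y":0,"z":-0.01,"rx":0,"ry":0,"rz":0,"grip":100},
    {"x":0,"y":0,"z":0,"rx":0,"ry":0,"rz":0,"grip":100},
    {"x":0,"y":0,"z":0,"rx":0,"ry":0,"rz":0,"grip":100},
    {"x":0,"y":0,"z":0,"rx":0,"ry":0,"rz":0,"grip":100}
  ]
}}

```text
clock: 29.45
tool_pos: [0.6003, -0.0183, 0.3225]
orientation: [[1.0, 0.0, -0.003], [0.0, -1.0, -0.0], [-0.003, 0.0, -1.0]]
wrist_force: [1.1, -0.2, -0.7]
width: 0.998
```

```bash
python3 - <<'E'
from h import *
s=read_state();c=capture('wrist');print(s['clock'],s['tool_pos'],s['width'])
np.save('w.npy',c,allow_pickle=True)
a=cv2.resize(c['img'][:,:,::-1],(800,600));cv2.imwrite('pics/w4.png',a)
E
```

```text
29.45 [ 0.60027456 -0.01832562  0.32245864] 0.9984756452676892
```

View pics/w4.png

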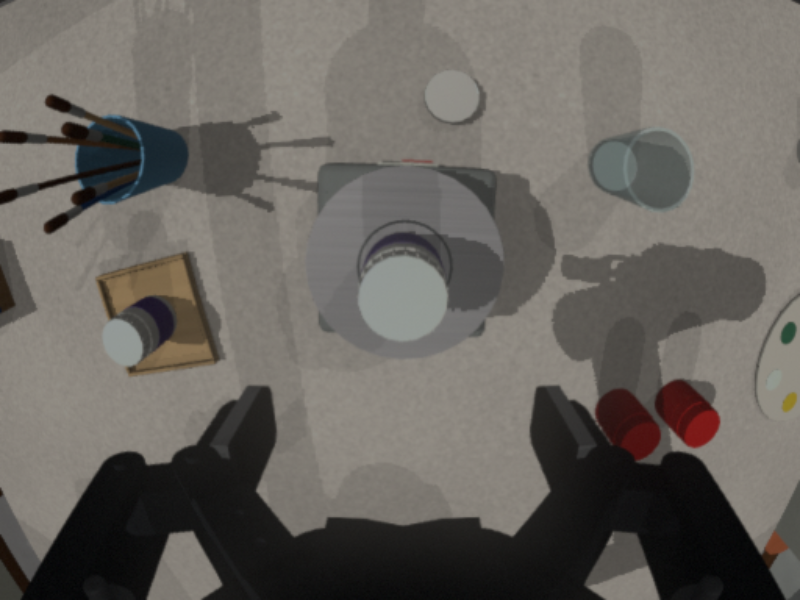

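The jar stands on the pan (cap at 403,298; pan disc centre about 405,262), the other is in the tray, and the bystanders are in place. I'll check the centring numerically, let the pan settle, then hand in.

{"method": "move_arm", "body": {
  "moves": [
    {"x":0,"y":0,"z":0,"rx":0,"ry":0,"rz":0,"grip":100},
    {"x":0,"y":0,"z":0,"rx":0,"ry":0,"rz":0,"grip":100},
    {"x":0,"y":0,"z":0,"rx":0,"ry":0,"rz":0,"grip":100},
    {"x":0,"y":0,"z":0,"rx":0,"ry":0,"rz":0,"grip":100},
    {"x":0,"y":0,"z":0,"rx":0,"ry":0,"rz":0,"grip":100},
    {"x":0,"y":0,"z":0,"rx":0,"ry":0,"rz":0,"grip":100},
    {"x":0,"y":0,"z":0,"rx":0,"ry":0,"rz":0,"grip":100},
    {"x":0,"y":0,"z":0,"rx":0,"ry":0,"rz":0,"grip":100},
    {"x":0,"y":0,"z":0,"rx":0,"ry":0,"rz":0,"grip":100},
    {"x":0,"y":0,"z":0,"rx":0,"ry":0,"rz":0,"grip":100},
    {"x":0,"y":0,"z":0,"rx":0,"ry":0,"rz":0,"grip":100},
    {"x":0,"y":0,"z":0,"rx":0,"ry":0,"rz":0,"grip":100}
  ]
}}

```text
clock: 30.7
tool_pos: [0.601, -0.0183, 0.3243]
orientation: [[1.0, 0.0, -0.0], [0.0, -1.0, 0.0], [-0.0, -0.0, -1.0]]
wrist_force: [0.9, -0.5, -0.5]
width: 1.0
```

```bash
python3 - <<'E'
from h import *
s=read_state();c=capture('wrist');c2=capture('wrist')
def circ(pts,z):
    w=np.array([w_at(c,np.array(p)*.64-.18,s,z)[:2] for p in pts]);A=np.c_[2*w,np.ones(len(w))];q=np.linalg.lstsq(A,(w**2).sum(1),rcond=None)[0]
    return q[:2],np.sqrt(q[2]+q[0]**2+q[1]**2)
a=circ([(358,298),(448,298),(403,341),(371,329),(435,329),(403,254)],.2093);b=circ([(305,262),(504,262),(405,358),(340,336),(355,178),(455,178)],.1293)
d=np.hypot(*(a[0]-b[0]));print(a,b,d,np.abs(c['img'].astype(int)-c2['img']).max(),s['clock'])
if d<.007: print(finish_job())
E
```

```text
(array([ 0.60010293, -0.01817608]), np.float64(0.0263889262210536)) (array([ 0.60150051, -0.01927224]), np.float64(0.07504770754091505)) 0.0017761697265573555 12 30.7
the job is handed in; nothing more can be done
None
```

I moved the weighed jar to the middle of the tray, stood the violet-banded jar on the pan, and handed the job in at about 31 s of the 69 s allowed. `finish_job` gives no verdict, so the result rests on my own checks.

- **Tray jar:** the wrist pictures show it upright and near the tray's centre, let go.
- **Release on the pan:** the loose jar weighed about 1.4 N. I lowered it until the wrist force was −0.06 ± 0.08 N, at about 15.7 mm of sink, and only then opened the fingers slowly.
- **Centring:** the last wrist view puts the jar about 2 mm from the pan's centre, against the 10 mm allowed. The fitted cap and pan radii (26.4 mm and 75.0 mm) match the given sizes.
- **Stillness:** two pictures taken 0.05 s apart after a 1.2 s wait differed by no more than 12 of 255 grey levels, which I took as noise. I had no direct reading of the pan's speed at any point.
- **Bystanders:** the pot, glass and lid look unmoved in the last picture, but I did not measure their positions again.

One thing was not as gentle as planned: setting the weighed jar down in the tray pressed on it with up to about 19 N, because the jar sat a few millimetres lower in the grip than I had reckoned. I backed off before letting go. One early move call was refused as invalid input and moved nothing.

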